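# Finish loading the laboratory shaker and set its speed dial

## Robot

A 7-joint arm with a two-finger parallel gripper is mounted at the origin on the work surface. World frame = base frame: x ahead of the robot, y to its left, z up, the work surface at z = 0. Lengths are in m, angles in rad, forces in N, time in s.
With the tool pointing down it reaches from about 0.4 to 0.925 m from the base axis. Payload 5.6 kg.
Tool frame: the origin (TCP) lies on the centre line of the jaws, within the pads' length; the fingertips stand 14 mm ahead of it and the grasp point (between the pads) lies 5 mm behind it; z points along the fingers, y is the direction in which the jaws open and shut (so a half turn about z gives the same grasp; the last joint's range is limited). The gripper opens to 85 mm and grips with 20 to 120 N. Pads are 22 mm wide; open, the fingers measure 114 mm over their backs; the gripper's body (76 mm by 85 mm) begins 54 mm behind the grasp point. The pads swing forward as they close: fully open they stand 13 mm farther back than shut.
Start: joints at [-1.28, 0.468, -0.012, 1.603, 0.006, 1.071, -0.056], TCP at [0.213, 0.614, 0.245] pointing down, gripper open.
Joint ranges: [-2.53, 2.53], [-0.31, 2.02], [-1.57, 1.55], [0.28, 2.44], [-1.29, 4.43], [0.15, 1.84], [-2.92, 2.92]. Speed limits (rad/s): [2.57, 2.57, 3.14, 3.14, 3.14, 3.14, 3.14].

## Interface

Orientations are given as a unit quaternion [x, y, z, w].
In Python, from cell import bot gives the robot as it stands.
- The arm moves only by the shell command python3 -m creep 'ROWS' [FORCE]. ROWS is text: rows parted by semicolons, each of 5 numbers parted by spaces: the opening, from 0 (shut) to 1 (fully open), then the shift along the world's x, y, z in mm, then the turn about the world's z in rad. In form: jaw dx dy dz yaw; .... A call has 1 to 5 rows; each row is the pose to reach, as a shift and turn from the pose measured when the call began; what a row does not reach only later rows make up. A row lasts 1/8 s, in which the tool goes at most 62.5 mm and 10.7 degrees, less where a joint would pass 70% of its speed; a pose out of reach is approached as far as the arm can. A call with a gripper value outside its range is refused whole. The fingers move at their own pace and stop on an object; FORCE is the grip in N (left out, the last holds). Time passes only in rows, so rows that repeat a pose let the fingers close. It gives the time, the measured TCP pose, the force and the opening at its end, in the units of the state.
- bot.get_obs(): the state, without advancing time (a new reading comes with each control period).
- bot.get_image(name): name is "scene" or "side" or "wrist"; returns the picture (400x640x3 uint8, blue, green, red); there is no depth.
- bot.get_calibration(name): a dict with "camera_matrix" (3x3 intrinsics, pixels), "xyz" and "orientation" of the camera in the world. Camera axes: x right, y down, z forward; pixel columns grow to the right and rows downward; lengths in m; the calibration is good to about 2 mm. A picture is of the moment at which its call begins: read the wrist's pose just before it. get_calibration takes no time and is no camera call; for the wrist camera it gives the pose at the moment of the call.
- bot.hand_in(): hands the job in, once; it reports no verdict.
Trained networks look in the newest picture that a camera, given by its name, has taken for a name from the list of things; names that differ only in an ending like _2 or _b are one class to them, and where a whole thing is asked for, a point or a joint stands for the part that bears it (a point fixed in the world has none). Each returns a list of dicts, best first, with "p" (0 to 1); they miss things now and then, are a little off and sometimes report something else, mostly with a low value. They report only what shows in the picture. A call takes as long as a camera call. They do not tell look-alikes from the thing itself.
- bot.spot_in(camera, query): "centre" ([x, y, z] in m, in the coordinates of the camera as it stood for that picture, good to about 4 mm: the middle of the surface that is visible of it).
- bot.regions_of(camera, query): "pixels" (400x640 bool, what is visible of it).
The state is a dict: "clock": time; "qpos": joint angles; "joint_velocities": joint speeds; "effort": joint torques, N m; "tcp_pos": TCP position; "eef_rot": TCP orientation; "force": force on the tool from outside, world axes, zero at the start; "moment": the same for the moment, N m; "grip_width": finger opening in m.
Only numpy, scipy, OpenCV 4.12 (cv2) and the standard library are available. Lean on these libraries where they do the work, as an engineer would, in place of code of your own. Each camera call takes 0.05 s, during which the arm holds its last target. There are 200 camera calls.

## Task

Finish loading the bench shaker for its next run: take the square bottle from the tray and lower it upright, right down to the floor of the shaker's one empty nest, then let go. Turn the speed knob (the one with the red set tab beside it) until its white pointer line points straight at the red tab. Leave the timer knob as it is set, and do not disturb the bottles already on the shaker or the other bottles in the tray.

Things in the scene. Friction and masses are not known exactly. Their poses are not given: they have to be found in the camera images.
- shaker: White bench shaker, fixed, 300 mm deep (x) by 330 mm wide (y). Origin: underside, on the bench; x points from the control ledge (robot's side) to the rear. Flat control ledge: x -170 to -50 mm, top 65 mm high; behind it the fixed platform, x -50 to 120, y -155 to 155, top 105 mm. Three nests stand at x 30 mm, 95 mm apart in y; two like knobs at x -120 mm: speed at y +65, timer at y -65 mm.
- speed_axis (a point): Point on the vertical axis of the speed knob, 26 mm above the ledge, a good height to grip it. Black round knob: grip 38 mm in diameter from 7 to 32 mm above the ledge, over a skirt 47 mm in diameter. It turns only about the vertical, with a light drag of 0.05 N m, and stays where it is left.
- speed_knob (a joint): Angle of the speed knob in rad, 0 (lower stop) to 4.71 (upper stop), growing clockwise seen from above. At 0 its white pointer line points 135 degrees anticlockwise from the shaker's x axis, so at angle q it points 135 degrees minus q.
- set_ring (a joint): Angle of the red set tab round the speed dial, in rad, in the same count as the knob: the knob is set right when the two values are equal. The tab is flat (2 mm) and cannot be moved by the robot.
- speed_pointer (a point): Point 36 mm from the speed knob's axis straight out along its white pointer line, just above the ledge; it turns with the knob.
- set_tab (a point): The red tab (15 by 5 mm, lying flat on the dial), the point of it 36 mm from the speed knob's axis.
- timer_pointer (a point): The same point of the timer knob, which is like the speed knob but has no red tab; it is to stay as it is.
- bottle: The square white bottle to load, standing in the tray: body 46 x 46 mm with its sides along x and y, 66 mm high, then a neck and a round blue cap 34 mm in diameter, 94 mm high in all, 100 to 200 g. Origin: centre of its underside, z up.
- nest: The empty square nest on the platform: a fixed steel cup open at the top, 50 x 50 mm inside with its sides along x and y, 3 mm walls, floor 3 mm thick, rim flared outwards, 24 mm high in all. Origin: centre of its underside, on the platform. The bottle fits with any of its four sides forward.
- nest_floor (a point): Centre of the inner floor of the empty nest, where the bottle's underside centre belongs.
- tray: Shallow grey tray, fixed, 290 x 210 mm, walls 18 mm high, floor 4 mm thick, holding three upright bottles. Origin: centre of its underside.
- loaded_square: Bystander: a like square bottle already standing in another square nest on the shaker. Origin: centre of its underside.
- loaded_round: Bystander: round white bottle, 50 mm in diameter, 94 mm high, standing in the round nest on the shaker. Origin: centre of its underside.
- spare_round: Bystander: round white bottle, 50 mm in diameter, 94 mm high, in the tray. Origin: centre of its underside.
- spare_amber: Bystander: round amber bottle with a black cap, 50 mm in diameter, 94 mm high, in the tray. Origin: centre of its underside.
Not all that is in view belongs to the job. What is shaped like the bottle but pink or yellow is not meant.

How it is judged:
At the end, for the whole second after the job is handed in: The speed knob's pointer points at the red tab to within about 5.5 degrees (3.6 mm at 36 mm from the axis) and the knob is still; the square bottle stands at rest in the empty nest, upright within 4.5 degrees, its underside within 6 mm of the nest's centre and less than 4 mm above the nest floor (distance between speed_pointer and set_tab below 0.0036 m and velocity of joint speed_knob between -0.05 and 0.05 rad/s and horizontal distance between bottle and nest_floor below 0.006 m and z of bottle in the frame of nest_floor below 0.004 m and angle between bottle's own z axis and vertical below 0.08 rad and linear speed of bottle below 0.02 m/s); the robot touches nothing.
It fails at once if the timer knob was turned (its pointer mark moved more than 5 mm, about 8 degrees) (distance of timer_pointer from where it was at the start of the episode above 0.005 m).
It fails at once if a bottle already on the shaker was disturbed (moved more than 15 mm) (distance of any of loaded_square, loaded_round from where it was at the start of the episode above 0.015 m).
It fails at once if another bottle in the tray was disturbed (moved more than 25 mm or tipped more than 30 degrees) (distance of any of spare_round, spare_amber from where it was at the start of the episode above 0.025 m or angle between any of spare_round, spare_amber's own z axis and vertical above 0.52 rad).
It fails at once if the bottle was dropped into the nest from more than 20 mm above its floor instead of lowered (horizontal distance between bottle and nest_floor below 0.03 m and z of bottle in the frame of nest_floor above 0.02 m and contact force between the fingers and bottle below 0.05 N and contact force between bottle and nest below 0.05 N).
It also fails if it takes over 58 s, if anything falls off the work surface, if the arm or the gripper's body presses on something with over 40 N, if the wrist force passes 120 N, or if a joint passes its speed limit or range.

## Working session

There is one attempt and no reset: what is moved stays moved. The work goes in short steps, Python scripts to look and compute and a shell command to move; the robot and the scene stay as the last step left them, time stands still between calls to the robot, and variables do not carry over. Pictures are saved under pics/ and viewed, about 8 in all and at most 12, crops included, and the job is handed in when it is done.

```bash
mkdir -p pics; ls; cat > h.py <<'E'
import numpy as np, cv2
from scipy.spatial.transform import Rotation as R
from cell import bot
def cal(n):
    c=bot.get_calibration(n); return np.array(c["camera_matrix"]),np.array(c["xyz"]),R.from_quat(c["orientation"]).as_matrix()
def ray(c,u,v,z):
    K,t,M=c; d=M@np.linalg.inv(K)@np.array([u,v,1.]); return t+d*(z-t[2])/d[2]
def proj(c,p):
    K,t,M=c; q=K@(M.T@(np.array(p)-t)); return q[:2]/q[2]
def spots(n,q):
    c=cal(n)
    for r in bot.spot_in(n,q)[:5]:
        w=c[1]+c[2]@np.array(r["centre"]); print(n,q,round(r["p"],2),w.round(4),proj(c,w).round())
E
python3 - <<'E'
from h import *
print(bot.get_obs())
for n in ("scene","side"):
    c=bot.get_calibration(n);print(n,c)
    cv2.imwrite(f"pics/{n}0.png",bot.get_image(n))
    for q in ("bottle","nest","speed_knob","set_tab","tray","loaded_round","spare_amber"): spots(n,q)
E
```

```text
pics
{'clock': 0.0, 'qpos': array([-1.27998211,  0.46839979, -0.01161169,  1.60366956,  0.00599616,
        1.07138679, -0.05631592]), 'joint_velocities': array([ 1.35727364e-04, -1.17689228e-04, -9.34235243e-05,  8.71969748e-04,
        1.27407850e-03,  2.54486578e-04, -3.95792560e-04]), 'effort': array([ 1.90948731e-04, -5.32382441e+01,  2.11404433e-02, -2.51308340e+01,
        1.13931167e-02,  7.86387711e-03,  1.49214094e-05]), 'tcp_pos': array([0.21284827, 0.61357551, 0.24430462]), 'eef_rot': array([ 1.66169446e-01,  9.86096790e-01, -9.09717940e-04, -9.27813832e-05]), 'force': array([ 0.59344482, -0.69539992, -0.62356762]), 'moment': array([ 0.00014652,  0.03146892, -0.00871459]), 'grip_width': 0.08543935415611906}
scene {'camera_matrix': array([[361.1532917 ,   0.        , 321.98876696],
       [  0.        , 361.1532917 , 202.21646852],
       [  0.        ,   0.        ,   1.        ]]), 'xyz': array([ 0.84357675, -0.46361387,  0.81354963]), 'orientation': array([ 0.87178116,  0.38878655, -0.11916328, -0.27320823])}
scene bottle 0.71 [ 0.4697 -0.3859  0.0663] [234. 271.]
scene
[... 613 characters left out ...]
 , 322.11910872],
       [  0.        , 476.08965223, 189.3614194 ],
       [  0.        ,   0.        ,   1.        ]]), 'xyz': array([ 0.31786308, -1.06569794,  0.84832082]), 'orientation': array([ 0.89683551, -0.07498795,  0.03069449, -0.43488013])}
side bottle 0.86 [ 0.4143 -0.5305  0.0605] [331. 336.]
side bottle 0.65 [ 0.4442 -0.4049  0.067 ] [334. 282.]
side nest 0.73 [0.6404 0.082  0.1173] [371. 134.]
side speed_knob 0.52 [0.4869 0.0923 0.0937] [318. 144.]
side tray 0.93 [ 0.4442 -0.3652  0.0065] [331. 286.]
side loaded_round 0.88 [ 0.6533 -0.0472  0.1689] [388. 142.]
side loaded_round 0.66 [0.489  0.0971 0.0888] [318. 144.]
side spare_amber 0.83 [ 0.5199 -0.3099  0.063 ] [359. 247.]
```

View pics/scene0.png

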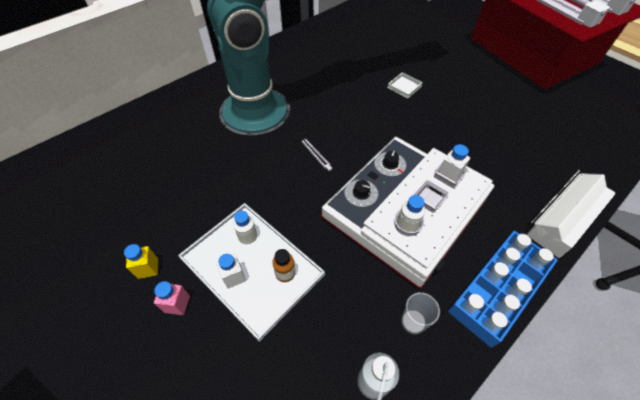

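View pics/side0.png

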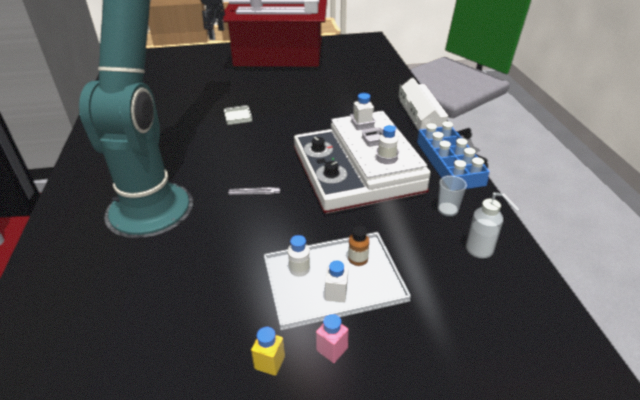

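Scene shows the tray with a white square bottle (234,271), a white round bottle (245,227) and an amber one (284,265). Look-alikes outside it are pink (171,298) and yellow (141,261). On the shaker are the loaded square (455,165), loaded round (411,213), and the empty nest between them (433,197). The speed knob is at (391,160) with a red tab at about (400,170), and the timer is at (361,190). I choose the square white bottle at (234,271).

```bash
python3 -m creep '1 30 -50 30 0; 1 60 -100 60 0; 1 90 -150 85 0; 1 115 -205 110 0; 1 140 -255 130 0'; python3 -m creep '1 30 -55 10 0; 1 60 -110 20 0; 1 90 -165 30 0; 1 120 -215 40 0; 1 145 -270 45 0'
python3 -m creep '1 0 -40 0 0;1 0 -40 0 0'
python3 - <<'E'
from h import *
o=bot.get_obs();print(o["tcp_pos"],o["eef_rot"]);print(bot.get_calibration("wrist"))
im=bot.get_image("wrist");cv2.imwrite("pics/w1.png",im)
for q in ("nest","speed_knob","set_tab","speed_pointer","timer_pointer","loaded_square","loaded_round"): spots("wrist",q)
s=bot.get_image("scene")[190:320,160:330]
cv2.imwrite("pics/crop1.png",cv2.resize(s,None,fx=4,fy=4,interpolation=cv2.INTER_CUBIC))
E
```

```text
clock: 1.42
tcp_pos: [0.3509, 0.3631, 0.3742]
eef_rot: [0.166, 0.986, 0.001, 0.0]
force: [1.1, -0.9, -0.1]
grip_width: 0.0855
clock: 2.05
tcp_pos: [0.4968, 0.0914, 0.4201]
eef_rot: [0.166, 0.986, 0.001, 0.001]
force: [0.4, 0.1, 0.4]
grip_width: 0.0857
clock: 2.3
tcp_pos: [0.497, 0.0473, 0.4207]
eef_rot: [0.17, 0.986, 0.001, 0.002]
force: [-0.2, 0.2, 0.7]
grip_width: 0.0854
[0.49703357 0.0473368  0.42069673] [0.16954585 0.98552026 0.00115522 0.00164036]
{'camera_matrix': array([[319.63182437,   0.        , 314.35912151],
       [  0.        , 319.63182437, 200.99232646],
       [  0.        ,   0.        ,   1.        ]]), 'xyz': array([0.42085746, 0.07451692, 0.55012762]), 'orientation': array([0.80651185, 0.56922583, 0.09312233, 0.12980301])}
wrist nest 0.84 [0.6518 0.0621 0.115 ] [355. 250.]
wrist nest 0.65 [ 0.4508 -0.3658  0.0683] [ 58. 210.]
wrist speed_knob 0.72 [0.485  0.1109 0.098 ] [351. 133.]
wrist set_tab 0.75 [0.4877 0.1186 0.0685] [354. 131.]
wrist speed_pointer 0.98 [0.4849 0.1147 0.0963] [353. 133.]
wrist speed_pointer 0.51 [ 0.6467 -0.0144  0.1692] [303. 283.]
wrist timer_pointer 0.58 [ 0.5038 -0.0089  0.0989] [275. 174.]
wrist timer_pointer 0.53 [ 0.521  -0.2713  0.0662] [131. 230.]
wrist loaded_square 0.38 [0.649  0.0698 0.1101] [357. 247.]
wrist loaded_round 0.69 [ 0.6481 -0.0156  0.1702] [303. 285.]
```

View pics/w1.png

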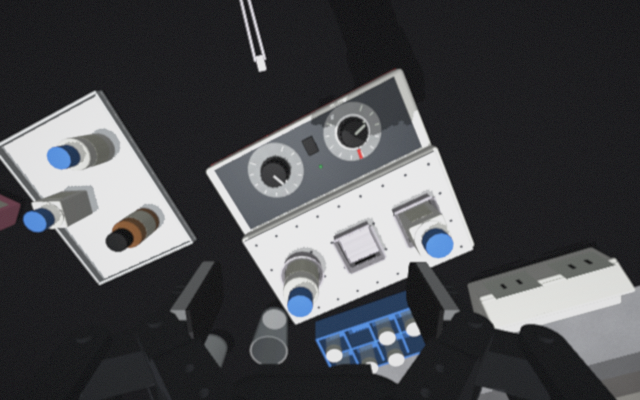

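View pics/crop1.png

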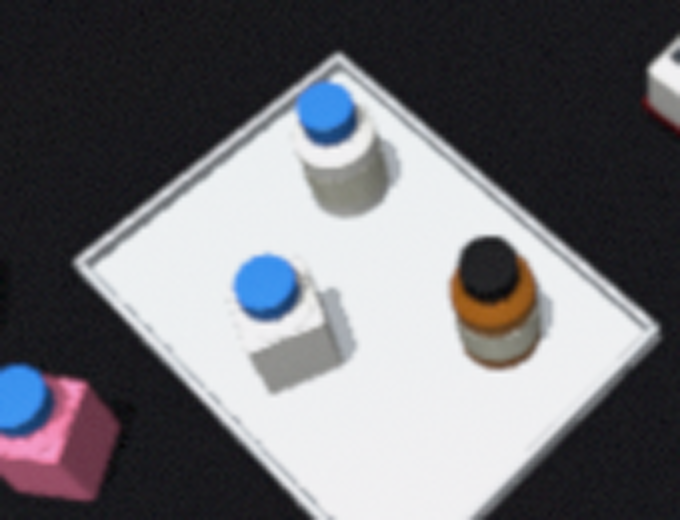

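Crop: the chosen bottle is white and square with a blue cap, in the tray, rotated relative to it. In the wrist view the speed knob is at (353,132), its tab at (360,154), the nest at (360,246) and the timer at (276,170). Next I measure the shaker more closely.

```bash
python3 - <<'E'
from h import *
from scipy.optimize import least_squares
im=cv2.imread("pics/w1.png"); c=cal("wrist")
# known points (shaker frame mm) -> pixel
P=[((-120,65,98),(353,132)),((-120,-65,98),(276,171)),((-50,155,105),(436,147)),((-50,-155,105),(243,237)),((120,155,105),(474,250)),((120,-155,105),(295,323)),((30,0,129),(360,246))]
def f(s,full=False):
    a=s[2];Rz=np.array([[np.cos(a),-np.sin(a)],[np.sin(a),np.cos(a)]])
    r=[]
    for p,u in P:
        w=np.r_[Rz@np.array(p[:2])/1000+s[:2],p[2]/1000]; r.append(proj(c,w)-u)
    return np.array(r).ravel()
s=least_squares(f,[.6,.05,0.],loss="soft_l1");print(s.x,np.degrees(s.x[2]));print(f(s.x).reshape(-1,2).round(1))
hsv=cv2.cvtColor(im,cv2.COLOR_BGR2HSV)
m=((hsv[...,0]<8)|(hsv[...,0]>172))&(hsv[...,1]>120)&(hsv[...,2]>80)
v,u=np.nonzero(m[100:190,310:400]);print("red",u.mean()+310,v.mean()+100,len(u))
kx=s.x
a=kx[2];Rz=np.array([[np.cos(a),-np.sin(a)],[np.sin(a),np.cos(a)]])
ax=Rz@[-.12,.065]+kx[:2];print("axis",ax,"nest",Rz@[.03,0]+kx[:2])
w=ray(c,u.mean()+310,v.mean()+100,.067)[:2]-ax; print("tab ang",np.degrees(np.arctan2(*(Rz.T@w)[::-1])),np.hypot(*w))
z=im[95:175,310:400];cv2.imwrite("pics/k1.png",cv2.resize(z,None,fx=7,fy=7,interpolation=cv2.INTER_CUBIC))
E
```

```text
[0.61106433 0.06979921 0.12714693] 7.284982376129131
[[ 3.1 -1.4]
 [-2.2  0.3]
 [ 0.4  0.8]
 [ 0.3  1.3]
 [-0.5 -3.1]
 [-0.2 -1.6]
 [-0.1  1.1]]
red 359.4 153.6 20
axis [0.48379071 0.11905796] nest [0.64082217 0.07360335]
tab ang -10.716859246108523 0.03886860089127908
```

View pics/k1.png

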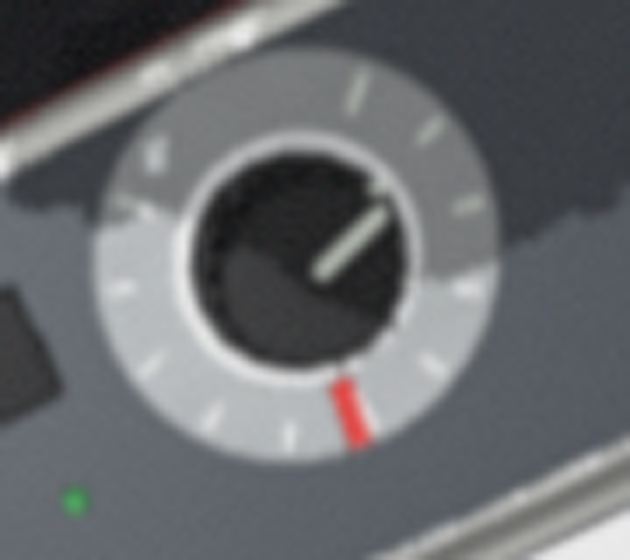

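```bash
cat > fit.py <<'E'
from h import *
from scipy.optimize import least_squares
c=cal("wrist")
P=[((-120,65,65),(352.4,131.7)),((-120,-65,65),(276,170)),((-50,155,105),(436,147)),((-50,-155,105),(243,237)),((120,155,105),(474,250)),((120,-155,105),(295,323)),((30,0,129),(360,246))]
def rz(a): return np.array([[np.cos(a),-np.sin(a)],[np.sin(a),np.cos(a)]])
def f(s):
    return np.array([proj(c,np.r_[rz(s[2])@np.array(p[:2])/1000+s[:2],p[2]/1000])-u for p,u in P]).ravel()
s=least_squares(f,[.6,.05,0.],loss="soft_l1").x
E
python3 - <<'E'
from fit import *
print(s,np.degrees(s[2]));print(f(s).reshape(-1,2).round(1))
a=s[2];Rz=rz(a);ax=Rz@[-.12,.065]+s[:2];print("axis",ax,"nest",Rz@[.03,0]+s[:2])
ax2=ray(c,352.4,131.7,.065)[:2];print("axis direct",ax2)
w=ray(c,359.4,153.6,.067)[:2]-ax2;print("tab world deg",np.degrees(np.arctan2(w[1],w[0])),np.hypot(*w))
A=ray(c,355.4,133.6,.097)[:2];B=ray(c,364.7,125,.097)[:2];d=B-A
print("pointer world deg",np.degrees(np.arctan2(d[1],d[0])),A-ax2,B-ax2)
C=cal("scene");print([ray(C,391,160,.08)])
print("nest dir",ray(c,360,246,.129), "top centre dial/knob", proj(c,[*ax2,.097]))
# bottle views
for n in ("scene","side","wrist"):
    bot.get_image(n)
    spots(n,"bottle")
E
```

```text
[0.61310515 0.068949   0.13087516] 7.498594184900129
[[ 0.4 -1.9]
 [ 0.1 -1.8]
 [-0.1  2.1]
 [ 0.4  3. ]
 [-0.7 -2.2]
 [ 0.1 -0.4]
 [-0.2  2.4]]
axis [0.48564876 0.1177329 ] nest [0.64284859 0.07286406]
axis direct [0.4881522  0.11635026]
tab world deg 0.6337936182105023 0.034439516841882616
pointer world deg 114.32387124874543 [-0.00060866  0.00070729] [-0.00763126  0.01624336]
[array([0.48992989, 0.109476  , 0.08      ])]
nest dir [0.63923749 0.07427707 0.129     ] top centre dial/knob [355.03999677 134.1868818 ]
scene bottle 0.97 [ 0.4303 -0.5205  0.0703] [169. 297.]
scene bottle 0.88 [ 0.4682 -0.3875  0.0671] [233. 271.]
scene bottle 0.71 [0.6379 0.1424 0.1739] [454. 162.]
scene bottle 0.66 [ 0.3077 -0.5288  0.0642] [140. 261.]
side bottle 0.84 [ 0.4475 -0.4037  0.0646] [336. 282.]
side bottle 0.63 [ 0.2951 -0.5479  0.0656] [269. 351.]
side bottle 0.56 [ 0.4141 -0.5289  0.0673] [331. 333.]
side bottle 0.33 [ 0.6489 -0.0498  0.1688] [387. 143.]
wrist bottle 0.95 [ 0.4467 -0.367   0.0718] [ 54. 209.]
wrist bottle 0.65 [ 0.4253 -0.4964  0.0164] [  8. 210.]
```

```bash
python3 -m creep '1 -2 15 -35 0.18; 1 -4 30 -80 0.36; 1 -6 45 -130 0.54; 1 -8 60 -180 0.72; 1 -9 69 -210 0.9';python3 -m creep '1 0 0 0 0;1 0 0 0 0'
python3 - <<'E'
from h import *
o=bot.get_obs();t=R.from_quat(o["eef_rot"]).as_matrix();print(o["tcp_pos"],o["qpos"][6]);print(t.round(3))
c=cal("wrist")
im=bot.get_image("wrist");cv2.imwrite("pics/w2.png",im)
for q in ("speed_knob","set_tab","speed_pointer"): spots("wrist",q)
print("exp axis px z65",proj(c,[.487,.117,.065]),"z97",proj(c,[.487,.117,.097]))
hsv=cv2.cvtColor(im,cv2.COLOR_BGR2HSV)
m=((hsv[...,0]<8)|(hsv[...,0]>172))&(hsv[...,1]>120)&(hsv[...,2]>80)
v,u=np.nonzero(m);print("red",u.mean(),v.mean(),len(u),ray(c,u.mean(),v.mean(),.067))
E
```

```text
clock: 3.68
tcp_pos: [0.4866, 0.121, 0.2077]
eef_rot: [-0.283, 0.959, 0.001, -0.001]
force: [0.6, -0.6, 1.0]
grip_width: 0.0857
clock: 3.92
tcp_pos: [0.4874, 0.1207, 0.2087]
eef_rot: [-0.281, 0.96, 0.001, -0.0]
force: [0.8, -0.7, 0.3]
grip_width: 0.085
[0.48736498 0.12067342 0.20870863] 1.9276939680877223
[[-0.842 -0.54  -0.001]
 [-0.54   0.842  0.002]
 [-0.     0.003 -1.   ]]
wrist speed_knob 0.83 [0.4855 0.1029 0.0984] [296. 188.]
wrist set_tab 0.67 [ 0.501  -0.0149  0.1015] [146. 122.]
wrist set_tab 0.57 [0.4807 0.1115 0.0686] [309. 179.]
wrist speed_pointer 0.55 [0.4827 0.1053 0.0959] [300. 186.]
exp axis px z65 [310.28142384 187.94038671] z97 [309.89372569 198.98658693]
red 260.30434782608694 181.3804347826087 92 [0.50504359 0.07663709 0.067     ]
```

View pics/w2.png

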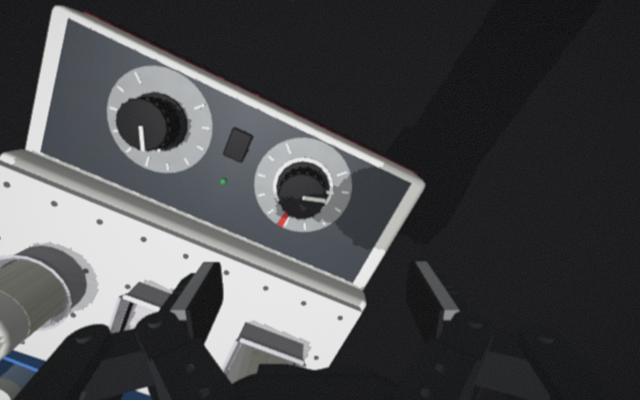

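```bash
python3 - <<'E'
from h import *
im=cv2.imread("pics/w2.png"); c=cal("wrist"); o=bot.get_obs();t=R.from_quat(o["eef_rot"]).as_matrix()
E=ray(c,303,185,.065)[:2];print("dial",E)
for r in bot.regions_of("wrist","speed_knob")[:2]:
    v,u=np.nonzero(r["pixels"]);print(r["p"],len(u),u.min(),u.max(),v.min(),v.max(),u.mean(),v.mean())
hsv=cv2.cvtColor(im,cv2.COLOR_BGR2HSV)
m=((hsv[...,0]<8)|(hsv[...,0]>172))&(hsv[...,1]>120)&(hsv[...,2]>80)
sub=np.zeros_like(m);sub[190:240,250:350]=m[190:240,250:350]
v,u=np.nonzero(sub);w=ray(c,u.mean(),v.mean(),.067)[:2]-E
print("tab deg",np.degrees(np.arctan2(w[1],w[0])),np.hypot(*w),len(u))
A=ray(c,303,198,.097)[:2];B=ray(c,326,200,.097)[:2];d=B-A
print("ptr deg",np.degrees(np.arctan2(d[1],d[0])),A,B)
# TCP-camera geometry
print("cam in tcp",t.T@(c[1]-o["tcp_pos"]),"opt axis",(t.T@c[2][:,2]).round(3), "pix of tcp axis at z65", proj(c,[*o["tcp_pos"][:2],.065]), "pad mid col ~",(211+425)/2)
cv2.imwrite("pics/k2.png",cv2.resize(im[130:240,240:365],None,fx=5,fy=5,interpolation=cv2.INTER_CUBIC))
E
```

```text
dial [0.48855332 0.11045343]
0.58 2425 276 329 161 218 302.45608247422683 189.2222680412371
tab deg 2.2053944482177266 0.03663838019991716 70
ptr deg 117.45590545907964 [0.48958747 0.11228001] [0.48112376 0.12856924]
cam in tcp [ 0.08001933  0.00048599 -0.12965977] opt axis [-0.312 -0.     0.95 ] pix of tcp axis at z65 [313.48363869 190.05488911] pad mid col ~ 318.0
```

View pics/k2.png

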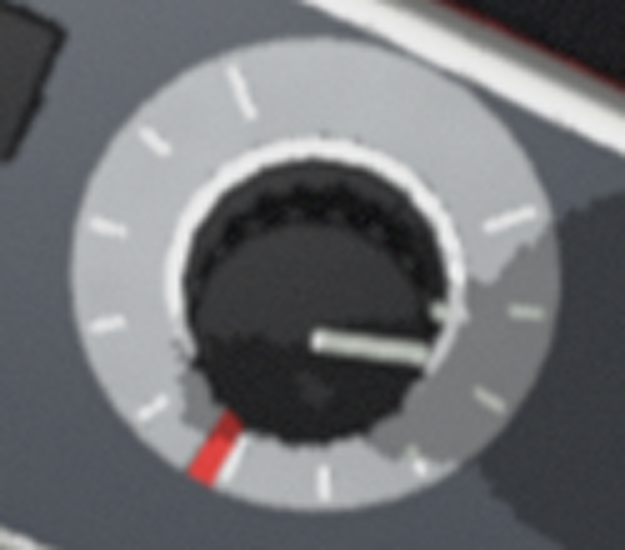

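```bash
python3 -m creep '0.7 1 -5 -40 0; 0.7 1.5 -9 -80 0; 0.7 1.5 -9 -110 0; 0.7 1.5 -9 -121 0;0.7 1.5 -9 -121 0' 25;python3 -m creep '0.7 0 0 0 0;0.3 0 0 0 0;0.3 0 0 0 0;0 0 0 0 0;0 0 0 0 0' 25
```

```text
clock: 4.8
tcp_pos: [0.4889, 0.1118, 0.0881]
eef_rot: [-0.282, 0.959, 0.002, 0.0]
force: [1.1, 0.4, 0.4]
grip_width: 0.0599
clock: 5.42
tcp_pos: [0.4906, 0.111, 0.0896]
eef_rot: [-0.282, 0.96, 0.001, 0.002]
force: [0.7, -3.0, 5.7]
grip_width: 0.037
```

```bash
python3 -m creep '0 0 0 0 -0.18;0 0 0 0 -0.36;0 0 0 0 -0.54;0 0 0 0 -0.72;0 0 0 0 -0.9';python3 -m creep '0 0 0 0 -0.18;0 0 0 0 -0.36;0 0 0 0 -0.54;0 0 0 0 -0.72;0 0 0 0 -0.9'
python3 - <<'E'
from h import *
o=bot.get_obs();t=R.from_quat(o["eef_rot"]).as_matrix();print(o["tcp_pos"],o["force"],o["qpos"][6],"yaw y-axis",np.degrees(np.arctan2(t[1,1],t[0,1])))
E
```

```text
clock: 6.05
tcp_pos: [0.4908, 0.1096, 0.0897]
eef_rot: [0.167, 0.986, -0.001, 0.003]
force: [0.7, -5.6, -4.5]
grip_width: 0.0368
clock: 6.68
tcp_pos: [0.4899, 0.1085, 0.0897]
eef_rot: [0.582, 0.813, -0.003, 0.002]
force: [-2.6, -3.3, -2.4]
grip_width: 0.037
[0.48987425 0.10851736 0.0897355 ] [-2.64960853 -3.34234614 -2.43815171] 0.5589099557125906 yaw y-axis 18.855861577604053
```

```bash
python3 -m creep '0 0 0 0 -0.1;0 0 0 0 -0.17;0 0 0 0 -0.17'
python3 -m creep '0.7 0 0 0 0;0.7 0 0 0 0;0.7 0 0 0 0;0.7 -2 -2 40 0;0.8 -5 -2 80 0'
python3 - <<'E'
from h import *
c=cal("wrist");o=bot.get_obs();t=R.from_quat(o["eef_rot"]).as_matrix();print(o["tcp_pos"],"yaw",np.degrees(np.arctan2(t[1,1],t[0,1])))
im=bot.get_image("wrist")
p=proj(c,[.489,.111,.065]).round().astype(int);print(p)
y,x=max(p[1]-60,0),p[0]-70
cv2.imwrite("pics/k3.png",cv2.resize(im[y:y+120,x:x+140],None,fx=5,fy=5,interpolation=cv2.INTER_CUBIC));print(x,y)
np.savez("k3.npz",K=c[0],t=c[1],M=c[2])
E
```

```text
clock: 7.05
tcp_pos: [0.4896, 0.1083, 0.0897]
eef_rot: [0.648, 0.761, -0.003, 0.001]
force: [-0.5, -1.6, -2.8]
grip_width: 0.0367
clock: 7.68
tcp_pos: [0.4844, 0.1059, 0.1705]
eef_rot: [0.649, 0.761, -0.003, 0.001]
force: [0.5, -0.1, 0.5]
grip_width: 0.0687
[0.4843879  0.10592656 0.17052933] yaw 9.130885725152833
[322 199]
252 139
```

View pics/k3.png

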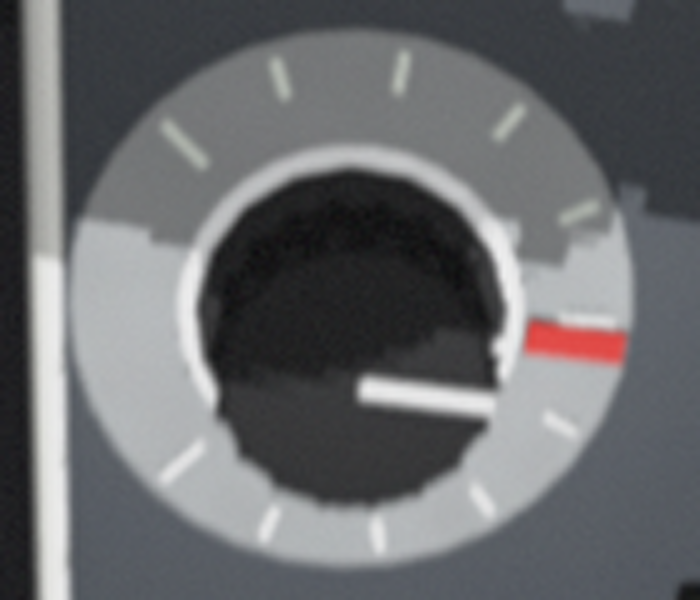

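```bash
python3 - <<'E'
from h import *
d=np.load("k3.npz");c=(d["K"],d["t"],d["M"])
P=lambda x,y,z: ray(c,252+(x+.5)/5-.5,139+(y+.5)/5-.5,z)[:2]
ang=lambda w: np.degrees(np.arctan2(w[1],w[0])).round(2)
E=P(351,297.5,.065)
print(E,"tab from centre",ang(P(577,341,.067)-E),"tab own axis",ang(P(626,348,.067)-P(527,338,.067)),"ptr",ang(P(493,405,.097)-P(358,388,.097)),"ptr from axis",ang(P(493,405,.097)-E),"skirt",ang(P(500,347,.072)-E), P(358,388,.097)-E)
E
```

```text
[0.48891143 0.11167055] tab from centre -1.25 tab own axis 3.08 ptr 1.49 ptr from axis -5.62 skirt -4.82 [ 0.00076615 -0.00239139]
```

```bash
python3 -m creep '0.8 8 -40 5 0;0.8 18 -79 10 0;0.8 18 -79 10 0;0.8 18 -79 10 0'
python3 - <<'E'
from h import *
c=cal("wrist");print("cam",c[1])
im=np.mean([bot.get_image("wrist").astype(float) for _ in range(4)],0).astype(np.uint8);print(cal("wrist")[1])
p=proj(c,[.489,.111,.07]).round().astype(int);print(p)
y,x=max(p[1]-65,0),p[0]-70
cv2.imwrite("pics/w4.png",im)
cv2.imwrite("pics/k4.png",cv2.resize(im[y:y+120,x:x+140],None,fx=5,fy=5,interpolation=cv2.INTER_CUBIC));print(x,y)
np.savez("k4.npz",K=c[0],t=c[1],M=c[2],xy=[x,y])
E
```

```text
clock: 8.22
tcp_pos: [0.5047, 0.0275, 0.1845]
eef_rot: [0.649, 0.761, -0.0, 0.002]
force: [0.1, 0.2, 0.7]
grip_width: 0.0684
cam [0.49154854 0.1077075  0.31391992]
[0.49135779 0.10838016 0.31378725]
[311  89]
241 24
```

View pics/k4.png

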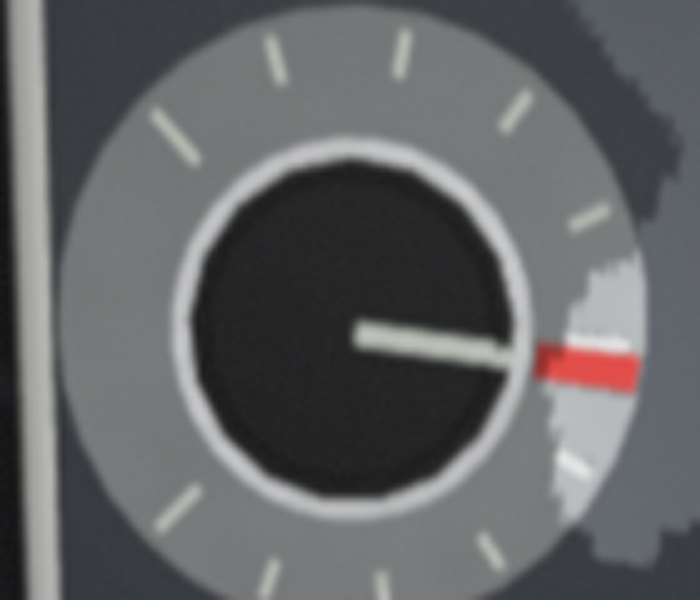

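The view from straight above shows the pointer line (355,333)→(512,358) extended running through the tab centre (588,369), so the knob is set. Next I measure the nest from directly above it.

```bash
python3 -m creep '0.8 0 0 60 0;0.8 50 -10 90 0;0.8 100 -20 100 0;0.8 150 -35 105 0;0.8 150 -35 105 0'
python3 -m creep '0.8 0 0 0 0'
python3 - <<'E'
from h import *
d=np.load("k4.npz");k=(d["K"],d["t"],d["M"]);x,y=d["xy"]
print("axis",ray(k,x+351/5,y+327/5,.072)[:2])
c=cal("wrist");print("cam",c[1],bot.get_obs()["tcp_pos"])
im=np.mean([bot.get_image("wrist").astype(float) for _ in range(4)],0).astype(np.uint8)
spots("wrist","nest")
for r in bot.regions_of("wrist","nest")[:3]:
    ct=max(cv2.findContours(r["pixels"].astype(np.uint8),0,1)[0],key=cv2.contourArea);print(r["p"],cv2.minAreaRect(ct))
p=proj(c,[.642,.073,.129]).round().astype(int);print(p)
y,x=max(p[1]-60,0),p[0]-80
cv2.imwrite("pics/w5.png",im)
cv2.imwrite("pics/n5.png",cv2.resize(im[y:y+120,x:x+160],None,fx=5,fy=5,interpolation=cv2.INTER_CUBIC));print(x,y)
np.savez("n5.npz",K=c[0],t=c[1],M=c[2],xy=[x,y])
E
```

```text
clock: 9.05
tcp_pos: [0.6568, -0.0077, 0.2885]
eef_rot: [0.648, 0.761, -0.001, 0.003]
force: [-0.1, 0.8, -0.6]
grip_width: 0.0683
clock: 9.18
tcp_pos: [0.6562, -0.0074, 0.2877]
eef_rot: [0.648, 0.761, -0.002, 0.003]
force: [-0.0, 0.9, -0.6]
grip_width: 0.0683
axis [0.48943181 0.11081833]
cam [0.64315291 0.07330817 0.41678289] [ 0.65618952 -0.00740281  0.28767108]
wrist nest 0.74 [0.6499 0.0616 0.1099] [319. 108.]
wrist nest 0.5 [0.589  0.0445 0.1055] [253. 116.]
0.65 ((316.48114013671875, 102.47964477539062), (75.53018188476562, 77.29352569580078), 2.2457425594329834)
[313  93]
233 33
```

View pics/n5.png

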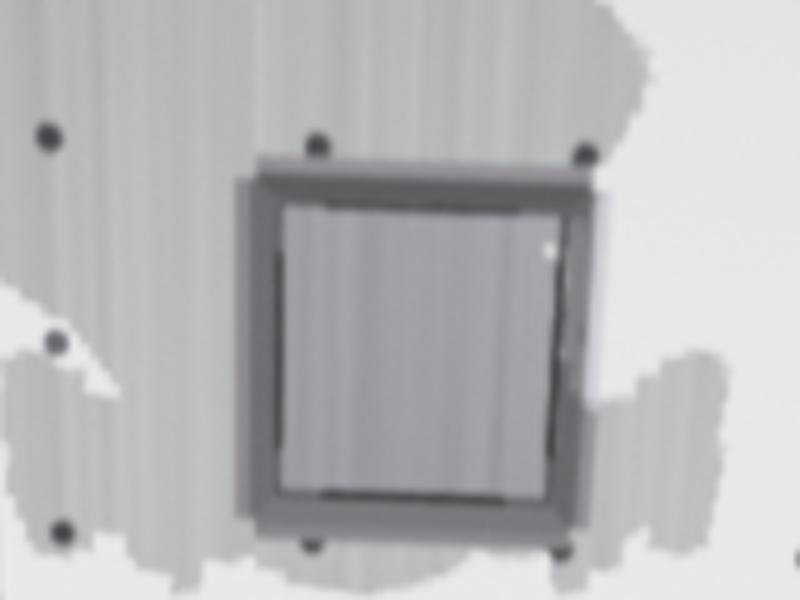

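```bash
python3 - <<'E'
from h import *
d=np.load("n5.npz");k=(d["K"],d["t"],d["M"]);x,y=d["xy"]
Q=np.array([ray(k,x+(a+.5)/5-.5,y+(b+.5)/5-.5,.108)[:2] for a,b in ((283,205),(565,213),(545,500),(283,493))]);print(Q.round(4),Q.mean(0))
for i,off in zip(range(4),(0,90,180,270)):
    w=Q[(i+1)%4]-Q[i];print(np.hypot(*w),(np.degrees(np.arctan2(w[1],w[0]))+off+45)%90-45)
print("rim",ray(k,x+84,y+349/5,.129)[:2])
a=np.array([.48943,.11082])
n=Q.mean(0);v=n-a;print("yaw from axis->nest",np.degrees(np.arctan2(v[1],v[0])-np.arctan2(-.065,.15)),np.hypot(*v),np.hypot(.15,.065))
c=cal("scene")
E
```

```text
[[0.6183 0.0862]
 [0.6686 0.0929]
 [0.6745 0.0424]
 [0.6251 0.0357]] [0.64660537 0.06429286]
0.05074714287852909 7.6452220784945055
0.050902434193104265 6.663221375462896
0.04981212444983264 7.6497538594740035
0.050898936479367426 7.715731225795821
rim [0.64673523 0.0659176 ]
yaw from axis->nest 6.9388548601346525 0.16391726768597759 0.16347782724271814
```

```bash
python3 -m creep '1 -23 -55 5 0;1 -46 -110 8 0;1 -69 -165 10 0;1 -92 -220 10 0;1 -115 -275 10 0'
python3 -m creep '1 -23 -55 0 0;1 -46 -110 0 0;1 -69 -170 0 0;1 -72 -187 0 0;1 -72 -187 0 0'
python3 - <<'E'
from h import *
bot.get_image("wrist");c=cal("wrist");o=bot.get_obs();t=R.from_quat(o["eef_rot"]).as_matrix();print("cam",c[1],o["tcp_pos"],o["qpos"],"yaw",np.degrees(np.arctan2(t[1,1],t[0,1])))
im=np.mean([bot.get_image("wrist").astype(float) for _ in range(4)],0).astype(np.uint8)
spots("wrist","bottle")
for r in bot.regions_of("wrist","bottle")[:3]:
    ct=max(cv2.findContours(r["pixels"].astype(np.uint8),0,1)[0],key=cv2.contourArea);print(r["p"],cv2.minAreaRect(ct))
p=proj(c,[.456,-.388,.07]).round().astype(int);print(p)
cv2.imwrite("pics/w6.png",im)
y,x=0,p[0]-120
cv2.imwrite("pics/b6.png",cv2.resize(im[y:y+200,x:x+260],None,fx=3,fy=3,interpolation=cv2.INTER_CUBIC));print(x,y)
np.savez("b6.npz",K=c[0],t=c[1],M=c[2],xy=[x,y])
E
```

```text
clock: 10.1
tcp_pos: [0.5405, -0.2831, 0.2993]
eef_rot: [0.648, 0.762, -0.0, 0.004]
force: [1.4, -0.8, 0.7]
grip_width: 0.0856
clock: 10.72
tcp_pos: [0.4671, -0.4714, 0.2995]
eef_rot: [0.649, 0.761, -0.001, 0.004]
force: [0.1, 0.7, -0.6]
grip_width: 0.0857
cam [ 0.45477437 -0.3894527   0.42850693] [ 0.46834347 -0.46980816  0.29924562] [ 0.11468992  0.57236739  0.93597895  1.55895451 -0.47951184  1.24810016
  1.28745434] yaw 9.237193153436786
wrist bottle 0.93 [ 0.4202 -0.5086  0.0699] [266. 195.]
wrist bottle 0.7 [ 0.4516 -0.3858  0.0763] [309.  91.]
wrist bottle 0.68 [ 0.3054 -0.5188  0.067 ] [168. 188.]
wrist bottle 0.48 [ 0.3861 -0.3118  0.0566] [257.   4.]
0.91 ((308.3999938964844, 90.19999694824219), (44.72135925292969, 45.615779876708984), 26.56505012512207)
0.9 ((265.239013671875, 196.94464111328125), (45.0244255065918, 51.354679107666016), 56.97612762451172)
0.63 ((162.5654296875, 188.35269165039062), (47.2016487121582, 64.36905670166016), 36.469234466552734)
[314  93]
194 0
```

View pics/b6.png

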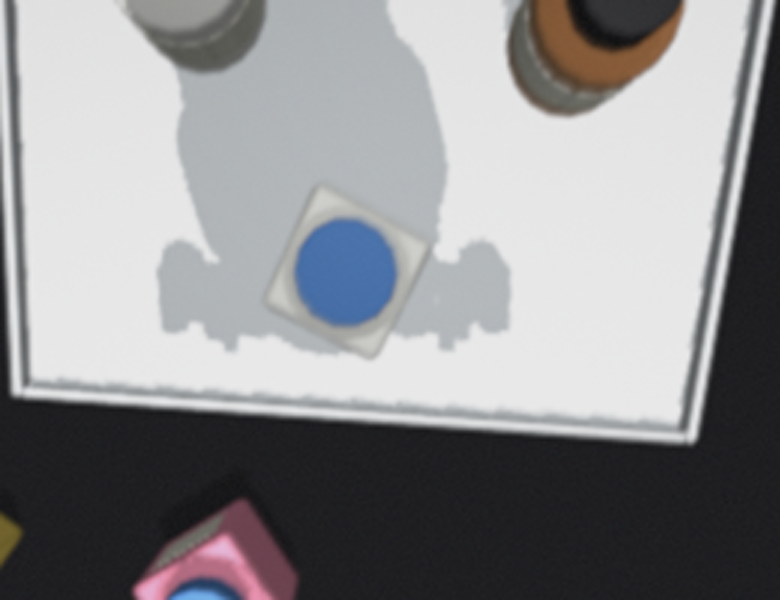

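```bash
python3 - <<'E'
from h import *
d=np.load("b6.npz");k=(d["K"],d["t"],d["M"]);x,y=d["xy"]
px=lambda a,b:(x+(a+.5)/3-.5,y+(b+.5)/3-.5)
Q=np.array([ray(k,*px(a,b),.070)[:2] for a,b in ((320,184),(432,245),(374,360),(266,300))]);print(Q.round(4),Q.mean(0))
for i in range(4):
    w=Q[(i+1)%4]-Q[i];print(np.hypot(*w),(np.degrees(np.arctan2(w[1],w[0]))+45)%90-45)
print("cap",ray(k,*px(345,272),.098)[:2])
o=bot.get_obs();print(o["tcp_pos"])
for q in ("spare_round","spare_amber"): spots("wrist",q)
E
```

```text
[[ 0.4368 -0.3599]
 [ 0.4784 -0.373 ]
 [ 0.4648 -0.4149]
 [ 0.4234 -0.4006]] [ 0.45085944 -0.38710723]
0.043642245547025754 -17.550778342813224
0.0440505862838543 -18.0517132281159
0.04381142363162144 -19.12295704230928
0.04285025663607568 -18.269916117235766
cap [ 0.4501154  -0.38696691]
[ 0.46950869 -0.46875595  0.29931784]
wrist spare_round 0.86 [ 0.3863 -0.3147  0.0577] [257.   7.]
wrist spare_amber 0.88 [ 0.5176 -0.3058  0.0695] [388.  18.]
```

```bash
python3 -m creep '1 -6 27 -30 -0.16;1 -12 54 -60 -0.32;1 -19 82 -90 -0.478;1 -19 82 -130 -0.478;1 -19 82 -150 -0.478'
python3 -m creep '1 0 0 0 0'
python3 -c "
from h import *
o=bot.get_obs();t=R.from_quat(o['eef_rot']).as_matrix();print(o['tcp_pos'],np.degrees(np.arctan2(t[1,1],t[0,1])),o['qpos'])"
```

```text
clock: 11.8
tcp_pos: [0.45, -0.386, 0.1477]
eef_rot: [0.809, 0.588, -0.001, 0.002]
force: [-0.1, 0.0, 0.8]
grip_width: 0.0847
clock: 11.92
tcp_pos: [0.4496, -0.3861, 0.147]
eef_rot: [0.809, 0.588, -0.002, 0.002]
force: [-0.0, 0.4, 0.5]
grip_width: 0.0852
[ 0.44963982 -0.38605252  0.14701758] -17.97668739328233 [-0.03558101  0.66699104  0.95778902  1.87282389 -0.6625472   0.95580762
  0.91262108]
```

```bash
python3 -m creep '1 1 -1 -35 -0.004;1 1 -1 -70 -0.004;1 1 -1 -92 -0.004;1 1 -1 -98 -0.004;1 1 -1 -98 -0.004' 40
python3 -m creep '0.7 0 0 0 0;0.4 0 0 0 0;0.2 0 0 0 0;0.2 0 0 0 0;0.2 0 0 0 0' 40
python3 -m creep '0.2 0 0 5 0;0.2 0 0 20 0;0.2 0 0 50 0;0.2 0 0 90 0;0.2 0 0 110 0'
```

```text
clock: 12.55
tcp_pos: [0.451, -0.3877, 0.0498]
eef_rot: [0.81, 0.586, -0.002, 0.002]
force: [-0.1, 0.2, 0.7]
grip_width: 0.0855
clock: 13.18
tcp_pos: [0.4515, -0.3882, 0.0507]
eef_rot: [0.81, 0.586, -0.001, 0.003]
force: [-0.4, 0.2, 6.2]
grip_width: 0.0454
clock: 13.8
tcp_pos: [0.4519, -0.3889, 0.1632]
eef_rot: [0.81, 0.586, -0.001, 0.004]
force: [0.1, -0.7, -1.9]
grip_width: 0.045
```

```bash
python3 -m creep '0.2 15 35 40 0.05;0.2 35 80 70 0.1;0.2 55 130 95 0.2;0.2 75 180 115 0.3;0.2 95 230 122 0.4'
python3 -m creep '0.2 22 50 0 0.05;0.2 45 100 0 0.05;0.2 68 155 0 0.05;0.2 92 200 0 0.05;0.2 99 223 0 0.05'
python3 - <<'E'
from h import *
o=bot.get_obs();t=R.from_quat(o['eef_rot']).as_matrix();print(o['tcp_pos'],np.degrees(np.arctan2(t[1,1],t[0,1])),t[:,2],o['qpos'],o['force'])
cv2.imwrite("pics/s7.png",cv2.resize(bot.get_image("side")[30:200,260:460],None,fx=3,fy=3,interpolation=cv2.INTER_CUBIC))
E
```

```text
clock: 14.42
tcp_pos: [0.5475, -0.1572, 0.2864]
eef_rot: [0.676, 0.737, 0.001, 0.005]
force: [1.5, 0.2, -1.4]
grip_width: 0.0457
clock: 15.05
tcp_pos: [0.6469, 0.0696, 0.2855]
eef_rot: [0.656, 0.755, 0.0, 0.004]
force: [-0.4, -1.2, -2.5]
grip_width: 0.0456
[0.64694049 0.06959771 0.2854803 ] 7.993808104799993 [ 0.00700154 -0.00524993 -0.99996171] [-0.81305902  0.57212547  0.96477467  1.60937986 -0.48945308  1.21516725
  0.38762961] [-0.42736253 -1.20866666 -2.50864907]
```

```bash
python3 -m creep '0.2 0 -4.5 -20 -0.01;0.2 0 -4.8 -50 -0.01;0.2 0 -4.8 -80 -0.01;0.2 0 -4.8 -90 -0.01;0.2 0 -4.8 -90 -0.01'
python3 - <<'E'
from h import *
o=bot.get_obs();t=R.from_quat(o['eef_rot']).as_matrix();print(o['tcp_pos'],np.degrees(np.arctan2(t[1,1],t[0,1])),o['force'])
a=bot.get_image("side")[60:180,310:430];b=bot.get_image("scene")[130:250,370:490]
cv2.imwrite("pics/s7.png",cv2.resize(np.hstack([a,b]),None,fx=3.3,fy=3.3,interpolation=cv2.INTER_CUBIC))
E
```

```text
clock: 15.72
tcp_pos: [0.6467, 0.0657, 0.1948]
eef_rot: [0.66, 0.751, 0.0, 0.004]
force: [0.0, -0.7, -0.8]
grip_width: 0.0456
[0.64667069 0.06565574 0.19479726] 7.421986151401373 [ 0.02974792 -0.65172775 -0.75765615]
```

View pics/s7.png

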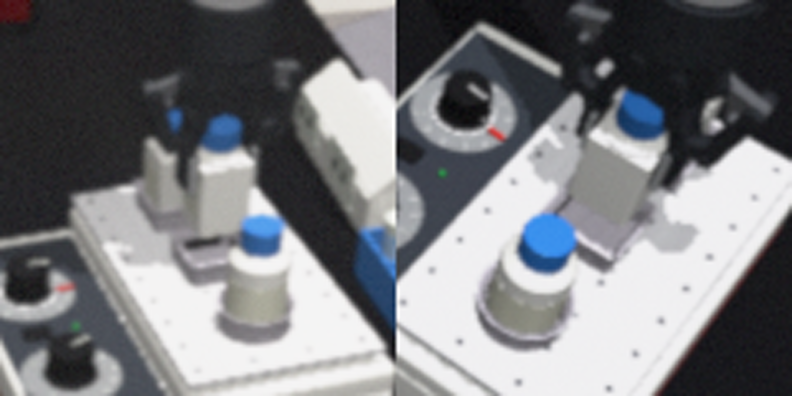

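The bottle hangs upright and square over the nest (side crop about (215,195)), so I lower it.

```bash
python3 -m creep '0.2 0 -0.6 -8 0;0.2 0 -0.6 -15 0;0.2 0 -0.6 -20 0;0.2 0 -0.6 -24 0;0.2 0 -0.6 -24 0'
```

```text
clock: 16.45
tcp_pos: [0.6476, 0.0658, 0.1719]
eef_rot: [0.659, 0.752, 0.001, 0.004]
force: [-0.7, -0.2, -1.2]
grip_width: 0.0454
```

```bash
python3 -m creep '0.2 -0.5 -0.5 -4 0;0.2 -0.5 -0.5 -8 0;0.2 -0.5 -0.5 -12 0;0.2 -0.5 -0.5 -15 0;0.2 -0.5 -0.5 -15 0'
```

```text
clock: 17.08
tcp_pos: [0.6469, 0.0651, 0.1566]
eef_rot: [0.659, 0.752, 0.001, 0.004]
force: [0.4, -0.6, -1.1]
grip_width: 0.0454
```

```bash
python3 -m creep '0.2 0 0 -1.5 0;0.2 0 0 -3 0;0.2 0 0 -3 0'
```

```text
clock: 17.45
tcp_pos: [0.6471, 0.0651, 0.1548]
eef_rot: [0.659, 0.752, 0.001, 0.004]
force: [-1.9, -0.6, 6.8]
grip_width: 0.0455
```

```bash
python3 -m creep '0.35 0 0 0.5 0;0.6 0 0 0.5 0;0.8 0 0 0.5 0;0.8 0 0 0.5 0;0.8 0 0 10 0'
python3 -m creep '0.9 0 0 30 0;0.9 0 0 80 0;0.9 0 0 120 0;0.9 -15 -60 130 0;0.9 -20 -80 130 0'
python3 -m creep '0.9 0 0 0 0'
python3 - <<'E'
from h import *
c=cal("wrist");o=bot.get_obs();print(o['tcp_pos'],o['force'])
w=bot.get_image("wrist")
p=proj(c,[.6466,.065,.18]).round().astype(int);print(p)
y,x=max(p[1]-70,0),p[0]-70
a=cv2.resize(w[y:y+140,x:x+140],(396,396),interpolation=cv2.INTER_CUBIC)
b=bot.get_image("scene")[130:250,370:490];b=cv2.resize(b,(396,396),interpolation=cv2.INTER_CUBIC)
cv2.imwrite("pics/f8.png",np.hstack([a,b]))
cap=ray(c,*p,.202)
m=cv2.inRange(cv2.cvtColor(w,cv2.COLOR_BGR2HSV),(100,120,80),(125,255,255))
n,l,st,ce=cv2.connectedComponentsWithStats(m)
for i in range(1,n):
    if st[i,4]>300: print(ce[i],st[i,4],ray(c,*ce[i],.202)[:2])
E
```

```text
clock: 18.08
tcp_pos: [0.6466, 0.0652, 0.1644]
eef_rot: [0.659, 0.752, 0.001, 0.004]
force: [0.2, -0.1, 0.1]
grip_width: 0.0682
clock: 18.7
tcp_pos: [0.626, -0.0196, 0.2969]
eef_rot: [0.662, 0.75, 0.001, 0.005]
force: [0.8, -0.1, -0.3]
grip_width: 0.0768
clock: 18.82
tcp_pos: [0.6256, -0.0213, 0.2974]
eef_rot: [0.663, 0.749, 0.002, 0.005]
force: [0.2, 0.4, -0.2]
grip_width: 0.0771
[ 0.6255505  -0.0212929   0.29738264] [ 0.1915921   0.39461131 -0.20925296]
[356  91]
[522.6926788  130.02158273] 11815 [0.76293576 0.05346299]
[609.48930481  75.16042781] 374 [0.80848543 0.09475274]
[361.08636611  86.4741988 ] 1841 [0.64672955 0.06797817]
[353.32077841 220.35153798] 1593 [ 0.65682023 -0.0269976 ]
```

The picture limit is reached, so the last check is numeric. The cap lies at (0.647, 0.068) with the nest at (0.647, 0.065). The loaded round bottle's cap shows nearly the same small camera offset. The bottle met the floor at the expected height.

```bash
python3 -c "
from h import *
print(bot.get_obs()['force']);print(bot.hand_in())"
```

```text
[-1.21573597  0.46365271 -0.63087174]
the job is handed in; nothing more can be done
None
```

I turned the speed knob about 114° clockwise to the red tab, loaded the square bottle into the empty nest and handed the job in at about 19 s. No verdict came back.

- **Knob:** the view from straight above, after release, shows the pointer line extended running through the middle of the tab, to within about 1°. An earlier oblique view disagreed by about 3°, probably because of viewing angle. The straight-above view is the better one.
- **Bottle:** it met the nest floor with 6.8 N of contact force at a tool height of 0.1548 m, where 0.1545 m was expected, and was let go there. Afterwards its cap measured about 3 mm from the nest centre I had estimated; the loaded round bottle's cap showed a similar offset, so most of that looks like camera bias.
- **Upright:** comparing the two cap positions suggests a tilt of about 1°; I did not measure it directly.
- **Not checked by eye:** the picture limit refused my final photo, so the end state rests on these numbers.
- **Other items:** I saw no unexpected forces along the way. I did not re-measure the loaded square bottle, the tray bottles or the timer knob at the end.

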